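Clear the lever cutter and hold its guard open for a blade check

TASK

Get the lever cutter ready for a blade check: grip the orange push block by its handle and with it sweep all three wood offcuts along the bed into the blue catch tray at the bed's end (the gripper itself must not touch the offcuts), then stand the push block upright on the bench top again and let go of it. Then lift the yellow spring-loaded guard to 45 degrees, in line with the red mark, and finish while still holding it there with the gripper, because it falls shut if let go. Leave the other things on the bench where they are, and let nothing else prop the guard.

Things in the scene. Friction and masses are not known exactly. Their poses are not given: they have to be found in the camera images.
- cutter: Lever cutter, a grey bed bolted to the bench. Origin on the bench top under the bed; at zero yaw its x points away from the robot, y to the robot's left, z up. In its frame, mm: bed x -150..210, y -170..130, top z 75. At its y 130 end the bed drops straight into the tray. Behind the channel: jaw and blade x 79..96 up to z 142, hinge cheeks x 140..210 up to z 180 at y -130 and 120.
- tray (a point): Middle of the catch tray's floor, 4 mm above the bench. Blue plastic tray fixed to the cutter, inside 170 (cutter x -165..5) by 140 (cutter y 130..270), top open; side walls up to 65 mm, outer wall (y 270) up to 85 mm, the bed's end face is its fourth wall.
- bed (a point): Point on the bed's top (cutter x -76, y -20, z 75 mm), on the middle line of the channel in which the offcuts lie. The channel runs along the cutter's y, open at both ends, 132 mm wide: front lip at cutter x -150..-142, top z 85; aluminium fence x -10..0, top z 100. Axes are the cutter's.
- red_mark (a point): Middle of a red stripe on a white look-only angle plate at the guard's left (cutter x 146, y 129, z 199 mm; plate up to z 270). The stripe rises at 45 degrees from the hinge line towards the robot. On the cutter's other side stands its own fixed lever, from cutter x 175, y -153, z 145 leaning back to x 290, z 356: keep clear.
- guard (a joint): Opening angle of the guard in rad, 0 shut (level), 0.785 = 45 degrees, stop at 1.6. Yellow-framed clear flap, 0.3 kg, hinged along the cutter's y at cutter x 185, z 160 mm; its front edge swings up and away from the robot. Weight and a spring shut it from any angle: about 2 to 3 N at the bar. No catch or stay.
- guard_bar (a point): Middle of the guard's red round bar: 14 mm diameter, 116 mm free length along the cutter's y, 170 mm from the hinge line, 38 mm clear of the flap's front edge; shut, it lies at cutter x 15, y 0, z 160. Free above and below. Pinched from above it turns between the fingers as the guard swings.
- push_block: Push block, 180 g: orange base 40 (own x) by 110 (own y) by 30 mm high, with a black upright handle 26 (own x) by 30 (own y) mm from z 30 to z 120 on its middle. Origin at the centre of its underside, z up. Stands on the bench to the robot's right.
- offcut_a: Loose light wood offcut 40 x 28 x 24 mm (own x, y, z), 22 g, origin at the centre of its underside; lies in the channel on the bed.
- offcut_b: Loose brown wood offcut 36 x 30 x 26 mm, 22 g, origin at the centre of its underside; lies in the channel on the bed.
- offcut_c: Loose white-painted wood offcut 31 x 30 x 28 mm, 22 g, origin at the centre of its underside; lies in the channel on the bed.
- glue: Yellow glue bottle with red cap, 54 mm across, 110 mm tall, standing to the robot's right; leave alone. Origin at its underside.
- clamp: Steel bar clamp lying on the left, 300 mm long (own x) by about 110 mm, 27 mm high; leave alone. Origin under the middle of its bar.
- tape: Yellow and black tape measure, 65 x 32 x 62 mm high, front left; leave alone. Origin at the centre of its underside.
- screwdriver: Red-handled screwdriver lying near the robot's right front, about 200 mm long along own x; leave alone. Origin under its middle.
- mallet: Rubber mallet lying on the left, 290 mm long along own x, head 60 x 110 x 60 mm; leave alone. Origin under its handle.
- batten: Loose wooden batten 300 x 45 x 22 mm on the far right; leave alone. Origin at the centre of its underside.
There are look-alikes about, which are no part of the job. There is more than one size of the push_block; the job needs the middle-sized.

How it is judged (in metres and radians):
On the way, in this order (a step that is already met when the one before it is completed fails the run):
1. all three offcuts are in the catch tray, swept while the push block is held and the guard is shut (y of offcut_a in the frame of cutter between 0.13 and 0.272 m and x of offcut_a in the frame of cutter between -0.168 and 0.008 m and z of each of offcut_a, offcut_b, offcut_c in the frame of cutter below 0.07 m and y of offcut_b in the frame of cutter between 0.13 and 0.272 m and x of offcut_b in the frame of cutter between -0.168 and 0.008 m and y of offcut_c in the frame of cutter between 0.13 and 0.272 m and x of offcut_c in the frame of cutter between -0.168 and 0.008 m and contact force between the fingers and push_block above 0.5 N and value of joint guard below 0.15 rad), for 0.2 s.
2. the push block stands upright on the bench top, let go (height (world z) of push_block between -0.005 and 0.008 m and angle between push_block's own z axis and vertical below 0.1 rad and linear speed of push_block below 0.03 m/s and contact force between the fingers and push_block below 0.1 N), for 0.2 s.
At the end, for the whole second after the job is handed in: The fingers hold the guard still at 45 degrees, give or take 6 (0.68 to 0.89 rad), with over 0.5 N, and no loose thing touches it; all three offcuts are within the catch tray, undersides 5 mm or more below the bed top; the push block stands upright (within 0.1 rad) on the bench top, let go (all of step 2 and value of joint guard between 0.68 and 0.89 rad and velocity of joint guard between -0.05 and 0.05 rad/s and contact force between the fingers and guard above 0.5 N and contact force between guard and push_block below 0.05 N and contact force between guard and offcut_a below 0.05 N and contact force between guard and offcut_b below 0.05 N and contact force between guard and offcut_c below 0.05 N and contact force between guard and glue below 0.05 N and contact force between guard and clamp below 0.05 N and contact force between guard and tape below 0.05 N and contact force between guard and screwdriver below 0.05 N and contact force between guard and mallet below 0.05 N and contact force between guard and batten below 0.05 N and y of offcut_a in the frame of cutter between 0.13 and 0.272 m and x of offcut_a in the frame of cutter between -0.168 and 0.008 m and z of each of offcut_a, offcut_b, offcut_c in the frame of cutter below 0.07 m and y of offcut_b in the frame of cutter between 0.13 and 0.272 m and x of offcut_b in the frame of cutter between -0.168 and 0.008 m and y of offcut_c in the frame of cutter between 0.13 and 0.272 m and x of offcut_c in the frame of cutter between -0.168 and 0.008 m); the arm keeps its last pose, push and grip.
It fails at once if the gripper or arm touches an offcut: they are moved only with the push block (contact force between any of the fingers, the arm and offcut_a above 0.3 N or contact force between any of the fingers, the arm and offcut_b above 0.3 N or contact force between any of the fingers, the arm and offcut_c above 0.3 N).
It fails at once if another thing on the bench is pushed away (more than 30 mm) (distance of any of glue, clamp, tape, screwdriver, mallet, batten from where it was at the start of the episode above 0.03 m).
It also fails if it takes over 64 s, if anything falls off the work surface, if the arm or the gripper's body presses on something with over 40 N, if the wrist force passes 120 N, or if a joint passes its speed limit or range.

ROBOT

A 6-joint arm with a two-finger parallel gripper is mounted at the origin on the work surface. World frame = base frame: x ahead of the robot, y to its left, z up, the work surface at z = 0. Lengths are in mm, angles in rad, forces in N, time in s.
With the tool pointing down it reaches from about 275 to 1000 mm from the base axis. Payload 8.4 kg.
Tool frame: the origin (TCP) lies at the very end of the fingers, on their centre line; the grasp point (between the pads) lies 19 mm behind it; x points along the fingers, y is the direction in which the jaws open and shut, and the axes are right-handed (so a half turn about x gives the same grasp; the last joint's range is limited). The gripper opens to 85 mm and grips with 20 to 120 N. Pads are 22 mm wide; open, the fingers measure 114 mm over their backs; the gripper's body (76 mm by 85 mm) begins 54 mm behind the grasp point. The pads swing forward as they close: fully open they stand 13 mm farther back than shut.
Start: joints at [-1.116, 0.353, 1.633, -0, 1.155, -0.002], TCP at [275.673, -560.921, 231.281] pointing down, gripper open.
Joint ranges: [-2.63, 2.63], [-0.92, 2.1], [0.06, 2.66], [-1.3, 4.44], [0, 2.69], [-3.02, 3.02]. Speed limits (rad/s): [2.22, 2.22, 2.79, 3.14, 3.14, 3.14].

INTERFACE

Orientations are given as [roll, pitch, yaw] about the fixed x, y, z axes, in that order (R = Rz(yaw) Ry(pitch) Rx(roll)).
In Python, from rig import r, grab_frame, camera_params, sign_off gives the robot as it stands.
- The arm moves only by the tool drive_tool, never from a script. Its argument "rows" is one flat list of numbers, 7 for each row, row after row: the shift along the tool's x, y, z in mm, then the turn, a rotation vector about the tool's x, y, z in degrees, then the opening in per cent of the stroke, from 0 (shut) to 100 (fully open). In form: [x, y, z, rx, ry, rz, fingers, x, y, z, rx, ry, rz, fingers, ...]. A call has 1 to 10 rows; each row is the pose to reach, as a shift and turn from the pose measured when the call began, along the tool's axes at that moment; what a row does not reach only later rows make up. A row lasts 1/8 s, in which the tool goes at most 62.5 mm and 10.7 degrees, less where a joint would pass 70% of its speed; a pose out of reach is approached as far as the arm can. A call with a gripper value outside its range is refused whole. The fingers move at their own pace and stop on an object; "newtons" is the grip in N (left out, the last holds). Time passes only in rows, so rows that repeat a pose let the fingers close. It gives the time, the measured TCP pose, the force and the opening at its end, in the units of the state.
- r.sense(): the state, without advancing time (a new reading comes with each control period).
- grab_frame(name): name is "scene" or "side" or "wrist"; returns the picture (384x512x3 uint8, red, green, blue); there is no depth.
- camera_params(name): a dict with "vertical_fov" (degrees; the focal length in pixels is half the picture's height over the tangent of half this angle, whatever the lens; pixels are square), "cx", "cy" (the principal point, pixels), "k1" (the pictures are not rectified: a ray, as slopes to the right and down, at radius r is drawn at 1 + k1 r^2 times it, then the intrinsics apply), "pose" (4x4, takes a point from camera to world coordinates); the wrist camera has in their place "tool_from_camera" (4x4, takes a point from camera to tool coordinates, whose origin is the TCP and whose axes are the tool frame's). Camera axes: x right, y down, z forward; pixel columns grow to the right and rows downward; lengths in mm; the calibration is good to about 2 mm. A picture is of the moment at which its call begins: read the wrist's pose just before it. camera_params takes no time and is no camera call.
- sign_off(): hands the job in, once; it reports no verdict.
The state is a dict: "clock": time; "qpos": joint angles; "qvel": joint speeds; "joint_efforts": joint torques, N m; "eef_pos": TCP position; "tcp_rot": TCP orientation; "contact_force": force on the tool from outside, world axes, zero at the start; "wrist_torque": the same for the moment, N m; "opening": opening from 0.0 (shut) to 1.0 (fully open).
Only numpy, scipy, OpenCV 4.12 (cv2) and the standard library are available. Lean on these libraries where they do the work, as an engineer would, in place of code of your own. Each camera call takes 0.05 s, during which the arm holds its last target.

## Working session

There is one attempt and no reset: what is moved stays moved. The work goes in short steps, Python scripts to look and compute and a tool call to move; the robot and the scene stay as the last step left them, time stands still between calls to the robot, and variables do not carry over. Pictures are saved under pics/ and viewed, and the job is handed in when it is done.

Besides the shell and the picture viewer there is one more tool, called after "Request:" by a JSON object that holds its "fn" and its "kwargs", one argument or row to a line. drive_tool: Moves the arm, as the interface text tells. Its arguments: {"type":"object","properties":{"rows":{"type":"array","items":{"type":"number"}},"newtons":{"type":"number"}},"required":["rows"]}

```bash
ls -la; mkdir -p pics; python3 - <<'E'
from rig import r, grab_frame, camera_params
import cv2, numpy as np
np.set_printoptions(precision=4,suppress=True)
print(r.sense())
for n in ("scene","side","wrist"):
    print(n,camera_params(n))
    cv2.imwrite(f"pics/{n}0.png",grab_frame(n)[:,:,::-1])
E
```

```text
total 12
drwxr-xr-x  3 agent agent 4096 Dec  6 23:10 .
drwxr-xr-x 23 root  root  4096 Dec  6 23:10 ..
drwxr-xr-x  2 agent agent 4096 Dec  6 23:10 pics
{'clock': 0.0, 'qpos': array([-1.1164,  0.3537,  1.6341, -0.    ,  1.1552, -0.0024]), 'qvel': array([-0.0018, -0.    ,  0.0013,  0.0001, -0.0002, -0.0017]), 'joint_efforts': array([ -0.0027, -60.5256, -34.2071,  -0.0002,   0.0093,  -0.    ]), 'eef_pos': array([ 275.4425, -560.508 ,  230.5596]), 'tcp_rot': array([-1.5626,  1.5694,  2.0358]), 'contact_force': array([ 0.2125, -0.3733, -0.1458]), 'wrist_torque': array([0.0016, 0.0197, 0.0151]), 'opening': 1.001083934587356}
scene {'vertical_fov': 43.0855178715264, 'cx': 253.58265925079357, 'cy': 191.89116331094647, 'k1': -0.13279475766701904, 'pose': array([[  -0.5956,    0.4764,   -0.6468, 1830.2903],
       [   0.8032,    0.3425,   -0.4873,  972.6753],
       [  -0.0107,   -0.8097,   -0.5867, 1310.8959],
       [   0.    ,    0.    ,    0.    ,    1.    ]])}
side {'vertical_fov': 48.046927026069, 'cx': 251.9482001335311, 'cy': 191.07420171013794, 'k1': 0.018263648528765972, 'pose': array([[  -0.9388,   -0.216 ,    0.2682,  143.8296],
       [  -0.3442,    0.5623,   -0.7519, 1113.0448],
       [   0.0116,   -0.7982,   -0.6023, 1004.554 ],
       [   0.    ,    0.    ,    0.    ,    1.    ]])}
wrist {'vertical_fov': 68.08998244734525, 'cx': 254.334702024407, 'cy': 190.80265915788766, 'k1': -0.03850382602232433, 'tool_from_camera': array([[   0.0008,   -0.278 ,    0.9606, -144.6334],
       [   1.    ,   -0.0003,   -0.0009,   -0.1046],
       [   0.0005,    0.9606,    0.278 ,  -70.7982],
       [   0.    ,    0.    ,    0.    ,    1.    ]])}
```

View pics/scene0.png

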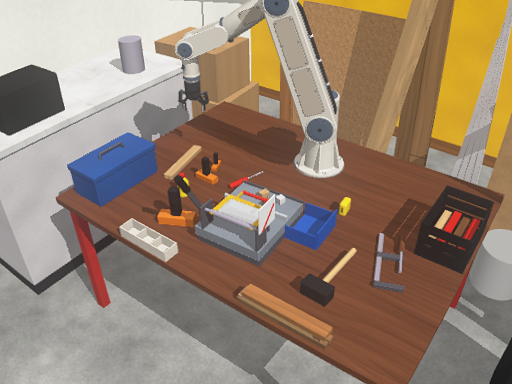

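View pics/side0.png

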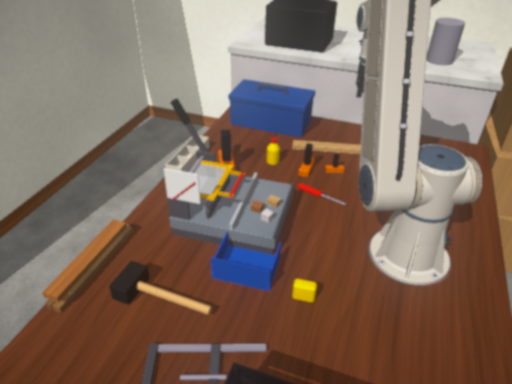

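View pics/wrist0.png

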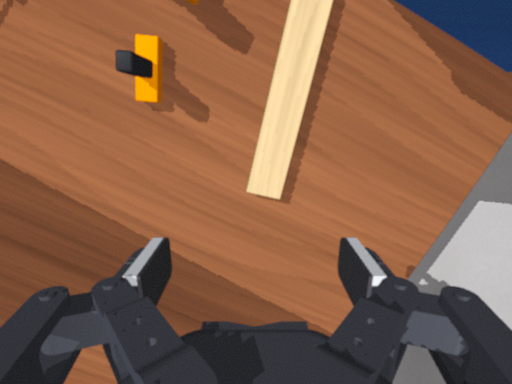

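The scene view shows the cutter in the middle (~250,215) and three orange blocks at about (175,205) large, (207,172) and (214,160). The side view shows them at (226,150), (307,160) and (335,163), with offcuts near (260,207). The wrist view has one small block at (148,68) and the batten. Next I'll build helpers and zoom in.

```bash
cat > h.py <<'E'
from rig import r, grab_frame, camera_params
import cv2, numpy as np
from scipy.spatial.transform import Rotation as Rn
np.set_printoptions(precision=3,suppress=True,linewidth=150)
def campose(n,st=None):
    c=camera_params(n)
    if n!="wrist": return c,np.array(c["pose"])
    st=st or r.sense()
    T=np.eye(4); T[:3,:3]=Rn.from_euler('xyz',st["tcp_rot"]).as_matrix(); T[:3,3]=st["eef_pos"]
    return c,T@np.array(c["tool_from_camera"])
def K(c):
    f=192/np.tan(np.radians(c["vertical_fov"])/2)
    return np.array([[f,0,c["cx"]],[0,f,c["cy"]],[0,0,1.]])
def rays(c,P,uv):
    uv=np.asarray(uv,float).reshape(-1,1,2)
    x=cv2.undistortPointsIter(uv,K(c),np.array([c["k1"],0,0,0.]),None,None,(3,100,1e-10)).reshape(-1,2) if hasattr(cv2,'undistortPointsIter') else cv2.undistortPoints(uv,K(c),np.array([c["k1"],0,0,0.])).reshape(-1,2)
    d=np.c_[x,np.ones(len(x))]@P[:3,:3].T
    return P[:3,3],d
def onz(c,P,uv,z):
    o,d=rays(c,P,uv); return o+d*((z-o[2])/d[:,2])[:,None]
def proj(c,P,X):
    X=np.asarray(X,float).reshape(-1,3); Ti=np.linalg.inv(P)
    rv=cv2.Rodrigues(Ti[:3,:3])[0]
    return cv2.projectPoints(X,rv,Ti[:3,3],K(c),np.array([c["k1"],0,0,0.]))[0].reshape(-1,2)
def tri(obs):  # list of (c,P,uv)
    A=np.zeros((3,3));b=np.zeros(3);L=[]
    for c,P,uv in obs:
        o,d=rays(c,P,[uv]); d=d[0]/np.linalg.norm(d[0]); M=np.eye(3)-np.outer(d,d); A+=M;b+=M@o;L.append((o,M))
    X=np.linalg.solve(A,b); return X,[np.linalg.norm(M@(X-o)) for o,M in L]
def grab(n,name):
    st=r.sense(); im=grab_frame(n)[:,:,::-1].copy(); cv2.imwrite(f"pics/{name}.png",im); return im,st
def crop(im,x0,y0,x1,y1,name,s):
    cv2.imwrite(f"pics/{name}.png",cv2.resize(im[y0:y1,x0:x1],None,fx=s,fy=s,interpolation=cv2.INTER_CUBIC))
E
python3 - <<'E'
from h import *
a=cv2.imread("pics/scene0.png");b=cv2.imread("pics/side0.png")
crop(a,140,140,350,270,"sc_c",3.8); crop(b,150,90,350,290,"si_c",3)
E
```

```text
(no output)
```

View pics/sc_c.png

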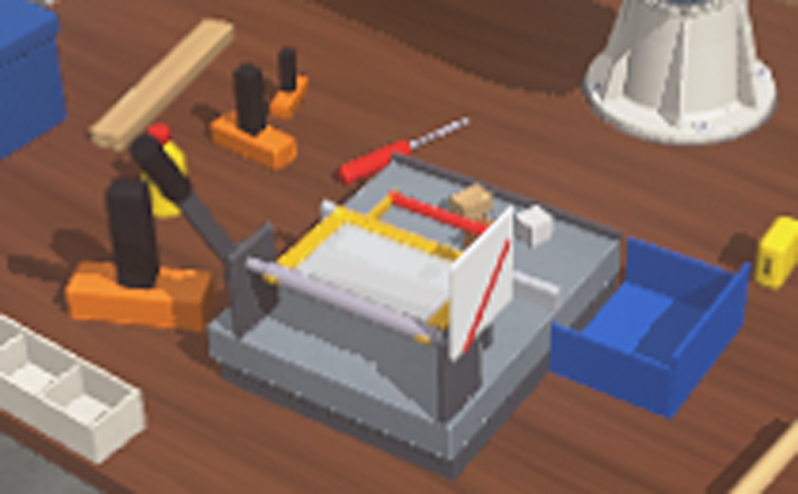

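View pics/si_c.png

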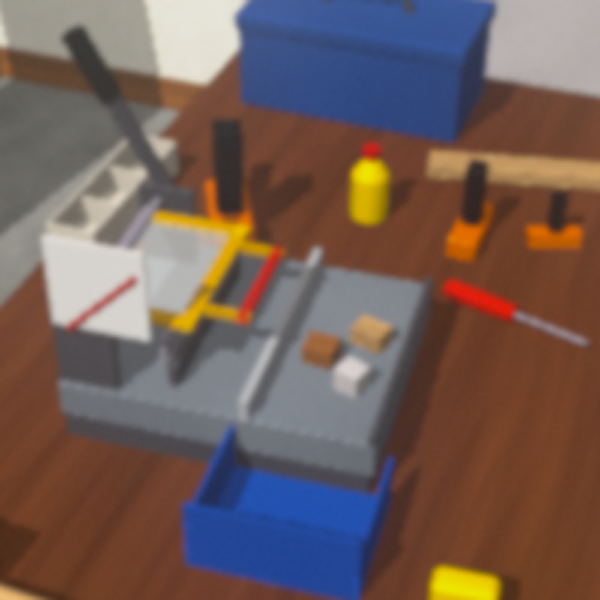

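```bash
cat > fit.py <<'E'
from h import *
from scipy.optimize import least_squares
sc,Ps=campose("scene"); sd,Pd=campose("side")
S=lambda x,y:(140+x/3.8,140+y/3.8); D=lambda x,y:(150+x/3.,90+y/3.)
obs=[(sc,Ps,S(622,238),(-150,130,85)),(sc,Ps,S(450,434),(210,130,75)),(sc,Ps,S(211,330),(210,-170,75)),(sc,Ps,S(398,157),(-150,-170,85)),
(sc,Ps,S(395,197),(15,-58,160)),(sc,Ps,S(560,292),(-5,130,100)),
(sd,Pd,D(375,441),(-150,130,85)),(sd,Pd,D(60,382),(210,130,75)),(sd,Pd,D(431,281),(-150,-170,85)),
(sd,Pd,D(279,255),(15,-58,160)),(sd,Pd,D(243,316),(15,58,160)),(sd,Pd,D(244,408),(-5,130,100)),(sd,Pd,D(318,250),(-5,-170,100))]
def toW(p,X):
    c,s=np.cos(p[2]),np.sin(p[2]); X=np.asarray(X,float).reshape(-1,3)
    return np.c_[p[0]+c*X[:,0]-s*X[:,1],p[1]+s*X[:,0]+c*X[:,1],X[:,2]]
def res(p): return np.concatenate([proj(c,P,toW(p,X))[0]-uv for c,P,uv,X in obs])
f=least_squares(res,[500,-100,0],x_scale=[100,100,1],loss='soft_l1')
print(f.x, np.degrees(f.x[2])); print(res(f.x).reshape(-1,2))
# block
for c,P,uv in((sc,Ps,(206.6,176)),(sd,Pd,(306.7,168))): print("blk",onz(c,P,[uv],30))
print("handle top", tri([(sc,Ps,S(250,67)),(sd,Pd,D(476,165))]))
print("small top", tri([(sc,Ps,S(289,50)),(sd,Pd,D(560,195))]))
print("large top", tri([(sc,Ps,S(127,183)),(sd,Pd,D(228,122))]))
E
python3 fit.py
```

```text
[563.727  44.74    0.072] 4.123093057608468
[[ 0.524 -2.067]
 [ 0.36  -1.698]
 [-0.797 -1.7  ]
 [-0.354 -1.958]
 [ 0.77   0.126]
 [ 0.051 -0.586]
 [-0.15   0.385]
 [-1.516  0.672]
 [ 0.539 -0.597]
 [-1.226  0.47 ]
 [ 0.154 -0.046]
 [-0.963 -1.203]
 [-0.086 -0.27 ]]
blk [[ 445.001 -347.325   30.   ]]
blk [[ 424.069 -329.033   30.   ]]
handle top (array([ 431.228, -356.206,  121.494]), [np.float64(0.19120205962707124), np.float64(0.1912020596269382)])
small top (array([ 320.507, -390.662,   79.041]), [np.float64(0.2899182862019806), np.float64(0.2899182862021232)])
large top (array([ 743.824, -254.074,  173.592]), [np.float64(1.870920269015527), np.float64(1.870920269015689)])
```

```bash
cat >> h.py <<'E'
CUT=np.array([563.7,44.7,0.072])
def Rdown(yaw,flip=1):
    """tool x down, tool y = flip*(cos yaw, sin yaw,0)"""
    x=np.array([0,0,-1.]); y=flip*np.array([np.cos(yaw),np.sin(yaw),0]); return np.c_[x,y,np.cross(x,y)]
def shift(pos,R,st=None):
    st=st or r.sense(); R0=Rn.from_euler('xyz',st["tcp_rot"]).as_matrix()
    return np.r_[R0.T@(np.asarray(pos,float)-st["eef_pos"]), np.degrees(Rn.from_matrix(R0.T@R).as_rotvec())]
def cw(x,y,z=0):
    c,s=np.cos(CUT[2]),np.sin(CUT[2]); return np.array([CUT[0]+c*x-s*y,CUT[1]+s*x+c*y,z])
E
python3 - <<'E'
from h import *
st=r.sense(); R0=Rn.from_euler('xyz',st["tcp_rot"]).as_matrix(); print(R0)
for fl in(1,-1): print(shift((400,-380,260),Rdown(0.072,fl)))
# orange blobs in wrist
c,P=campose("wrist",st); im=cv2.imread("pics/wrist0.png"); hsv=cv2.cvtColor(im,cv2.COLOR_BGR2HSV)
m=cv2.inRange(hsv,(10,220,180),(22,255,255)); 
for k in cv2.findContours(m,0,2)[0]:
    if cv2.contourArea(k)>60:
        q=cv2.boxPoints(cv2.minAreaRect(k)); print(onz(c,P,q,30), q)
E
```

```text
[[-0.     0.441 -0.897]
 [ 0.001 -0.897 -0.441]
 [-1.    -0.001 -0.   ]]
[ -29.151 -107.202 -191.378  -67.952   -0.037    0.055]
[ -29.151 -107.202 -191.378  112.048    0.061    0.042]
[[ 284.466 -398.251   30.   ]
 [ 353.399 -374.162   30.   ]
 [ 364.043 -397.662   30.   ]
 [ 295.864 -423.005   30.   ]] [[133.956 101.671]
 [135.067  33.936]
 [158.093  34.313]
 [156.983 102.049]]
```

```bash
python3 - <<'E'
from h import *
print(shift((430,-320,290),Rdown(0.072)))
E
```

```text
[ -59.106 -147.85  -244.767  -67.952   -0.037    0.055]
```

Request:
{"fn": "drive_tool", "kwargs": {
  "rows": [-15,-21,-35,-9.7,0,0,100,-30,-42,-70,-19.4,0,0,100,-45,-63,-105,-29.1,0,0,100,-59,-84,-140,-38.8,0,0,100,-59,-106,-175,-48.5,0,0,100,-59,-127,-210,-58.2,0,0,100,-59,-148,-245,-68,0,0,100,-59,-148,-245,-68,0,0,100]
}}

```text
clock: 1.15
eef_pos: [431.1, -317.8, 289.8]
tcp_rot: [-2.945, 1.569, 1.845]
contact_force: [-0.7, -0.2, -0.6]
opening: 1.003
```

```bash
python3 - <<'E'
from h import *
im,st=grab("wrist","w1"); print(st["clock"],st["eef_pos"],st["qpos"],st["opening"]); 
E
```

```text
1.15 [ 431.124 -317.774  289.776] [-0.639  0.16   1.756  0.001  1.227 -0.716] 1.0027374707187457
```

View pics/w1.png

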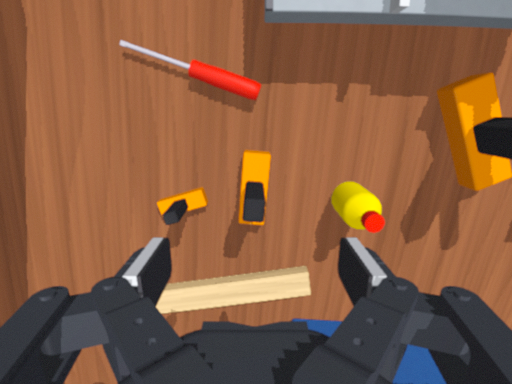

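The wrist picture shows the middle block at (255,188), with its long side along the image's vertical. The small one is at (182,205), the large one at (478,130), and the glue at (357,205).

```bash
python3 - <<'E'
from h import *
im=cv2.imread("pics/w1.png"); st=r.sense(); c,P=campose("wrist",st)
hsv=cv2.cvtColor(im,cv2.COLOR_BGR2HSV); print(hsv[160,255],hsv[153,257],hsv[150,257],hsv[215,242],hsv[185,241])
m=cv2.inRange(hsv,(10,150,225),(24,255,255)); 
for k in cv2.findContours(m[:240],0,2)[0]:
    if cv2.contourArea(k)>200:
        q=cv2.boxPoints(cv2.minAreaRect(cv2.convexHull(k))); W=onz(c,P,q,30)[:,:2]; e=np.diff(np.r_[W,W[:1]],axis=0); print(q.round(1).tolist(),W.mean(0),np.linalg.norm(e,axis=1),np.degrees(np.arctan2(e[:,1],e[:,0])))
hb=cv2.inRange(hsv,(0,0,0),(180,255,45)); 
n,l,s,ce=cv2.connectedComponentsWithStats(hb[:238])
for i in range(1,n):
    if s[i,4]>100: print(s[i],ce[i])
crop(im,150,130,410,250,"w1c",3)
E
```

```text
[ 20 255 255] [ 19 255 248] [ 14 186 189] [ 15 220 175] [ 18 255 222]
[[156.3000030517578, 201.5], [201.5, 188.60000610351562], [206.10000610351562, 204.6999969482422], [160.89999389648438, 217.60000610351562]] [ 325.148 -392.051] [72.154 25.791 73.389 26.333] [  20.434  -73.162 -159.224  104.218]
[[490.0, 156.0], [511.0, 156.0], [511.0, 183.0], [490.0, 183.0]] [ 798.494 -304.716] [33.    42.525 33.952 42.08 ] [   4.732  -71.62  -175.666  107.197]
[[239.39999389648438, 194.3000030517578], [243.6999969482422, 150.6999969482422], [270.5, 153.3000030517578], [266.1000061035156, 197.0]] [ 432.738 -339.55 ] [65.346 38.329 65.525 40.007] [ 87.926  -1.506 -90.605 178.245]
[[459.0, 102.0], [473.0, 102.0], [473.0, 134.0], [459.0, 134.0]] [ 724.147 -236.177] [20.366 44.924 20.97  44.685] [   5.282  -74.436 -175.09   104.833]
[ 474  118   38   40 1216] [495.035 136.738]
[245 183  18  16 195] [253.615 190.733]
[167 201  20  18 172] [178.605 208.163]
```

View pics/w1c.png

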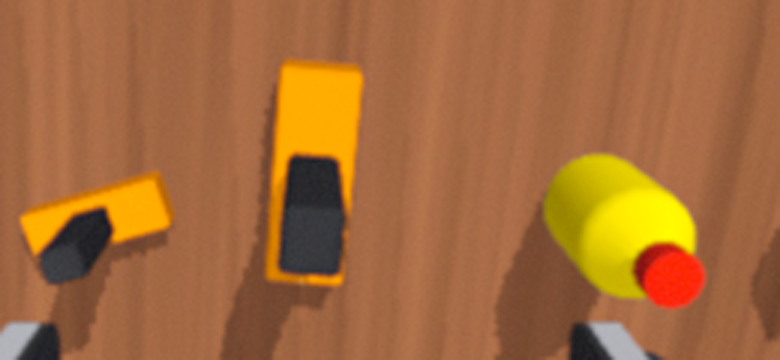

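```bash
python3 - <<'E'
from h import *
st=r.sense(); c,P=campose("wrist",st)
f=lambda L:[(150+x/3,130+y/3) for x,y in L]
for L,z in(([(286,66),(361,70),(343,283),(268,278)],30),([(287,203),(343,206),(339,275),(281,271)],120)):
    W=onz(c,P,f(L),z)[:,:2]; e=np.diff(np.r_[W,W[:1]],axis=0); print(W,W.mean(0),np.linalg.norm(e,axis=1),np.degrees(np.arctan2(e[:,1],e[:,0])))
E
```

```text
[[ 416.742 -308.065]
 [ 452.471 -307.343]
 [ 453.    -416.816]
 [ 414.586 -416.893]] [ 434.2   -362.279] [ 35.736 109.474  38.414 108.849] [   1.158  -89.723 -179.885   88.865]
[[ 422.489 -347.709]
 [ 444.18  -347.33 ]
 [ 444.989 -376.048]
 [ 421.949 -376.041]] [ 433.402 -361.782] [21.695 28.73  23.04  28.337] [  1.002 -88.387 179.982  88.909]
```

```bash
python3 - <<'E'
from h import *
print(shift((434,-362,200),Rdown(-np.pi/2)))
E
```

```text
[89.728  0.352 43.303 94.239 -0.012  0.079]
```

Request:
{"fn": "drive_tool", "kwargs": {
  "rows": [9,0,4,10.5,0,0,100,18,0,9,21,0,0,100,27,0,13,31.5,0,0,100,36,0,17,42,0,0,100,45,0,22,52.5,0,0,100,54,0,26,63,0,0,100,63,0,30,73.5,0,0,100,72,0,35,84,0,0,100,90,0.4,43.3,94.2,0,0,100,90,0.4,43.3,94.2,0,0,100]
}}

```text
clock: 2.45
eef_pos: [432.7, -362.6, 198.5]
tcp_rot: [-0.678, 1.567, 2.463]
contact_force: [-0.0, -0.7, 0.3]
opening: 0.998
```

```bash
python3 - <<'E'
from h import *
im,st=grab("wrist","w2"); print(st["clock"],st["eef_pos"],st["qpos"],st["opening"]); print(shift((434,-362,70),Rdown(-np.pi/2)))
c,P=campose("wrist",st)
print(proj(c,P,[(434+a*13,-362+b*15,120) for a,b in((-1,-1),(-1,1),(1,1),(1,-1))]))
E
```

```text
2.45 [ 432.706 -362.61   198.451] [-0.7    0.296  1.794 -0.     1.055  0.872] 0.997852103718712
[129.249  -0.2    -1.155   0.131   0.122   0.11 ]
[[272.264 210.978]
 [236.334 210.983]
 [235.713 180.798]
 [272.791 180.778]]
```

View pics/w2.png

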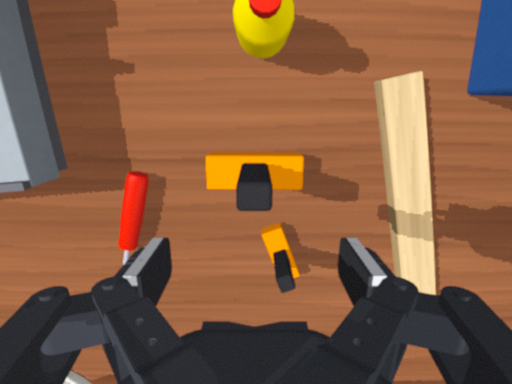

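The handle top lies at (237–272, 181–211), as predicted. Descending and gripping.

Request:
{"fn": "drive_tool", "kwargs": {
  "rows": [40,0,-0.5,0,0,0,100,80,0,-1,0,0,0,100,110,0,-1.2,0,0,0,100,129,0,-1.2,0,0,0,100,129,0,-1.2,0,0,0,100,129,0,-1.2,0,0,0,25,129,0,-1.2,0,0,0,20,129,0,-1.2,0,0,0,20,129,0,-1.2,0,0,0,20],
  "newtons": 70
}}

```text
clock: 3.62
eef_pos: [434.4, -362.5, 71.1]
tcp_rot: [-0.783, 1.569, 2.361]
contact_force: [-0.3, 1.8, 6.6]
opening: 0.342
```

```bash
python3 - <<'E'
from h import *
im,st=grab("wrist","w3"); print(st)
E
```

```text
{'clock': 3.625, 'qpos': array([-0.698,  0.465,  1.882,  0.   ,  0.796,  0.87 ]), 'qvel': array([ 0.001, -0.   ,  0.   ,  0.002, -0.   ,  0.001]), 'joint_efforts': array([ -0.601, -55.337, -23.951,  -0.045,  -0.452,   0.006]), 'eef_pos': array([ 434.445, -362.475,   71.144]), 'tcp_rot': array([-0.783,  1.569,  2.361]), 'contact_force': array([-0.299,  1.803,  6.573]), 'wrist_torque': array([0.108, 0.129, 0.041]), 'opening': 0.3417054913438533}
```

View pics/w3.png

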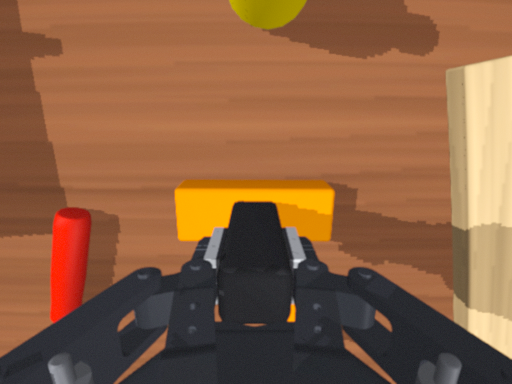

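```bash
python3 - <<'E'
from h import *
sd,Pd=campose("side"); sc,Ps=campose("scene")
D=lambda x,y:(150+x/3.,90+y/3.); S=lambda x,y:(140+x/3.8,140+y/3.8)
def toC(W):
    d=W-np.array([*CUT[:2],0]); c,s=np.cos(CUT[2]),np.sin(CUT[2]); return np.array([c*d[0]+s*d[1],-s*d[0]+c*d[1],d[2]])
for n,a in(("light",(371,333)),("brown",(321,350)),("white",(352,375))): print(n,toC(onz(sd,Pd,[D(*a)],88)[0]))
for n,a in(("light",(470,203)),("white",(534,226))): print(n,toC(onz(sc,Ps,[S(*a)],88)[0]))
st=r.sense()
for y in(-110,-130,-140): print(y,cw(-76,y,0), shift(cw(-76,y,75+71+6),Rdown(CUT[2])))
E
```

```text
light [-104.072  -42.215   88.   ]
brown [-57.531   4.043  88.   ]
white [-101.706   36.089   88.   ]
light [-100.807  -39.04    88.   ]
white [-101.069   43.598   88.   ]
-110 [495.81  -70.482   0.   ] [ -80.611 -291.923  -62.017  -93.982   -0.002    0.115]
-130 [497.249 -90.43    0.   ] [ -80.637 -271.971  -63.406  -93.982   -0.002    0.115]
-140 [ 497.968 -100.405    0.   ] [ -80.651 -261.995  -64.1    -93.982   -0.002    0.115]
```

Request:
{"fn": "drive_tool", "kwargs": {
  "rows": [-40,0,0,-5,0,0,20,-85,-10,0,-14,0,0,20,-125,-35,-8,-24,0,0,20,-125,-70,-16,-34,0,0,20,-125,-110,-24,-44,0,0,20,-125,-150,-32,-54,0,0,20,-125,-190,-42,-64,0,0,20,-125,-230,-52,-74,0,0,20,-125,-265,-58,-84,0,0,20,-125,-287,-62,-94,0,0,20]
}}

```text
clock: 4.92
eef_pos: [495.7, -73.8, 196.3]
tcp_rot: [-2.37, 1.569, 2.422]
contact_force: [-0.5, -0.2, -2.4]
opening: 0.342
```

```bash
python3 - <<'E'
from h import *
im,st=grab("wrist","w4"); print(st["clock"],st["eef_pos"],st["qpos"],st["opening"],st["contact_force"])
a,_=grab("side","s4"); b,_=grab("scene","sc4")
crop(a,150,90,350,290,"s4c",3); crop(b,140,110,350,270,"sc4c",3.5)
print(shift(cw(-76,-115,196),Rdown(CUT[2])))
E
```

```text
4.925 [495.71  -73.809 196.316] [-0.152  0.201  1.928  0.001  1.014 -0.232] 0.34188380946070024 [-0.512 -0.191 -2.353]
[ 0.282  0.399  0.752  0.033 -0.069  0.087]
```

View pics/w4.png

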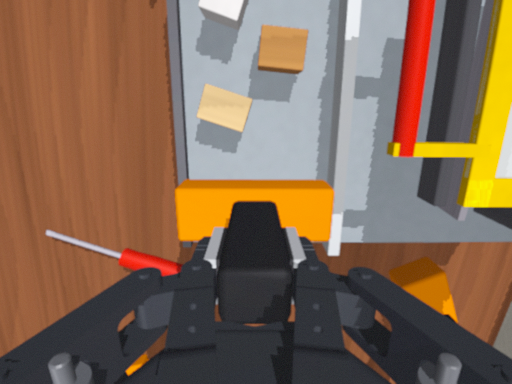

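View pics/s4c.png

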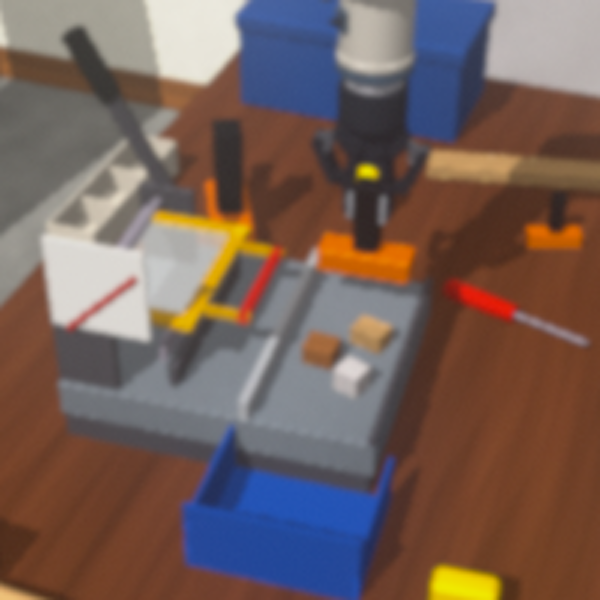

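View pics/sc4c.png

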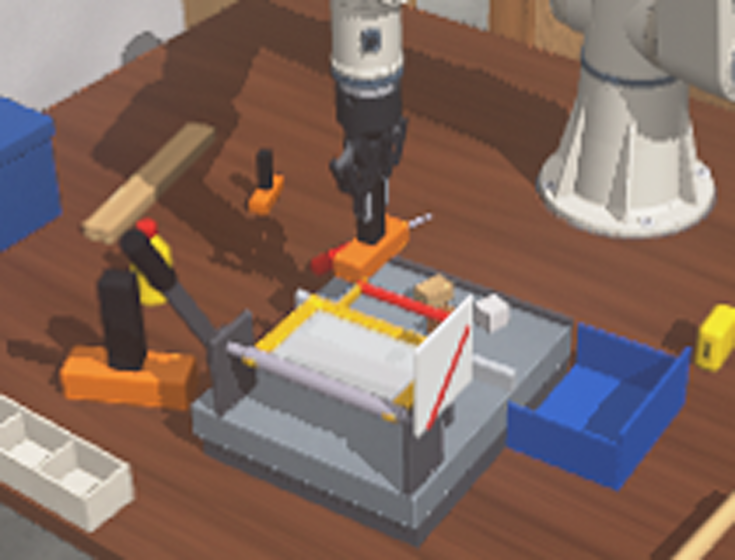

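The wrist picture shows the block (177–333, 180–240) above the channel. The offcuts are ahead at (224,107) light, (283,48) brown and (222,8) white, the fence is at about x 340, and the lip at about x 180. I'll refine the channel position from this view.

```bash
python3 - <<'E'
from h import *
im=cv2.imread("pics/w4.png")
crop(im,160,90,360,250,"w4c",4)
for y in(140,165): print(y,[(x,im[y,x].tolist()) for x in list(range(166,194,2))+list(range(322,350,2))])
E
```

```text
140 [(166, [59, 91, 147]), (168, [61, 98, 156]), (170, [59, 93, 153]), (172, [45, 71, 117]), (174, [64, 79, 115]), (176, [132, 125, 126]), (178, [131, 125, 123]), (180, [135, 129, 126]), (182, [135, 127, 125]), (184, [96, 90, 91]), (186, [117, 110, 104]), (188, [193, 186, 174]), (190, [193, 185, 176]), (192, [195, 187, 177]), (322, [145, 138, 131]), (324, [145, 138, 130]), (326, [145, 139, 130]), (328, [145, 137, 130]), (330, [128, 123, 119]), (332, [116, 113, 112]), (334, [114, 111, 109]), (336, [123, 120, 117]), (338, [179, 175, 173]), (340, [191, 187, 184]), (342, [190, 187, 184]), (344, [190, 186, 183]), (346, [191, 187, 184]), (348, [188, 185, 182])]
165 [(166, [61, 96, 153]), (168, [66, 103, 159]), (170, [66, 98, 157]), (172, [61, 95, 150]), (174, [46, 68, 114]), (176, [75, 86, 118]), (178, [131, 124, 124]), (180, [132, 124, 124]), (182, [132, 125, 124]), (184, [131, 124, 123]), (186, [79, 72, 75]), (188, [149, 141, 135]), (190, [197, 188, 180]), (192, [197, 189, 178]), (322, [147, 140, 131]), (324, [146, 139, 130]), (326, [147, 139, 133]), (328, [130, 124, 120]), (330, [116, 112, 111]), (332, [112, 108, 105]), (334, [122, 120, 118]), (336, [180, 176, 174]), (338, [190, 187, 183]), (340, [187, 184, 181]), (342, [188, 184, 180]), (344, [190, 186, 184]), (346, [188, 184, 180]), (348, [191, 183, 175])]
```

View pics/w4c.png

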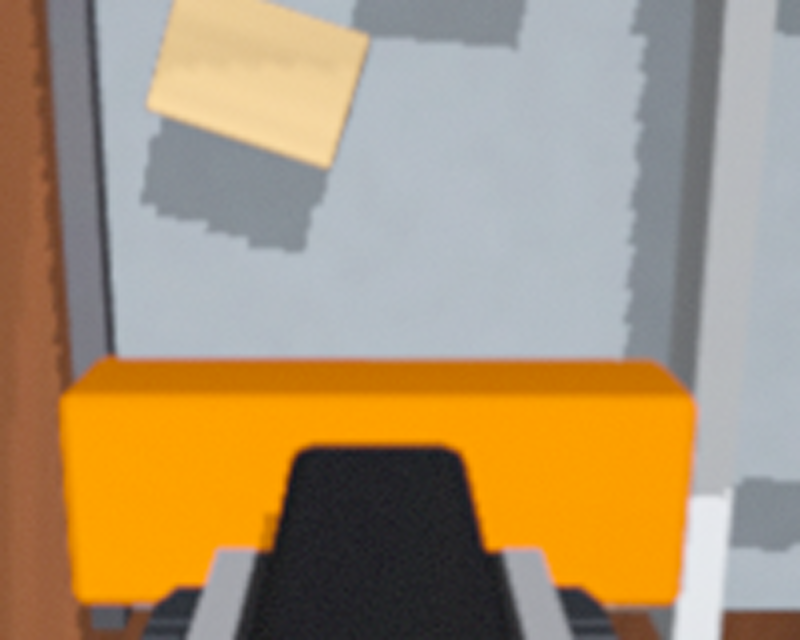

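```bash
python3 - <<'E'
from h import *
im=cv2.imread("pics/w4.png"); st=r.sense(); c,P=campose("wrist",st)
def toC(W):
    d=W[:,:2]-CUT[:2]; cc,s=np.cos(CUT[2]),np.sin(CUT[2]); return np.c_[cc*d[:,0]+s*d[:,1],-s*d[:,0]+cc*d[:,1],W[:,2]]
g=im.astype(int)
for y in(20,60,100,140,165): print(y,[(x,int(g[y,x].sum())) for x in range(335,364)])
print("lip in",toC(onz(c,P,[(184,140),(186,165)],85)))
print("lip out",toC(onz(c,P,[(174.5,140),(176.3,165)],85)))
print("fence in",toC(onz(c,P,[(337,140),(335,165)],100)))
print("blk bot front",toC(onz(c,P,[(187,179.5),(323.8,180)],125)))
print("blk top front",toC(onz(c,P,[(160+62/4,90+393/4),(160+695/4,90+393/4)],155)))
E
```

```text
20 [(335, 416), (336, 413), (337, 393), (338, 354), (339, 330), (340, 333), (341, 332), (342, 327), (343, 319), (344, 321), (345, 364), (346, 544), (347, 696), (348, 723), (349, 720), (350, 720), (351, 721), (352, 721), (353, 720), (354, 720), (355, 718), (356, 718), (357, 718), (358, 714), (359, 681), (360, 592), (361, 548), (362, 538), (363, 536)]
60 [(335, 380), (336, 340), (337, 330), (338, 336), (339, 325), (340, 327), (341, 331), (342, 344), (343, 419), (344, 517), (345, 552), (346, 561), (347, 556), (348, 557), (349, 556), (350, 555), (351, 557), (352, 559), (353, 557), (354, 555), (355, 555), (356, 552), (357, 541), (358, 537), (359, 536), (360, 538), (361, 538), (362, 538), (363, 541)]
100 [(335, 332), (336, 331), (337, 332), (338, 329), (339, 345), (340, 424), (341, 530), (342, 560), (343, 563), (344, 560), (345, 555), (346, 558), (347, 560), (348, 560), (349, 559), (350, 556), (351, 560), (352, 558), (353, 549), (354, 545), (355, 546), (356, 539), (357, 542), (358, 541), (359, 543), (360, 545), (361, 540), (362, 543), (363, 542)]
140 [(335, 330), (336, 360), (337, 442), (3
[... 313 characters left out ...]
 [(335, 449), (336, 530), (337, 555), (338, 560), (339, 557), (340, 552), (341, 557), (342, 552), (343, 555), (344, 560), (345, 559), (346, 552), (347, 553), (348, 549), (349, 552), (350, 551), (351, 549), (352, 546), (353, 545), (354, 545), (355, 546), (356, 547), (357, 540), (358, 542), (359, 542), (360, 546), (361, 541), (362, 541), (363, 544)]
lip in [[-139.482  -69.933   85.   ]
 [-139.14   -92.644   85.   ]]
lip out [[-148.034  -69.903   85.   ]
 [-148.077  -92.63    85.   ]]
fence in [[ -6.862 -68.323 100.   ]
 [ -6.935 -89.708 100.   ]]
blk bot front [[-129.277  -96.507  125.   ]
 [ -22.027  -96.869  125.   ]]
blk top front [[-130.186  -95.285  155.   ]
 [ -22.356  -95.241  155.   ]]
```

```bash
python3 - <<'E'
from h import *
st=r.sense(); c,P=campose("wrist",st)
W=onz(c,P,[(345.9,20),(343.2,60),(340.2,100),(337,140),(335,165)],100); print(W)
p=np.polyfit(W[:,1],W[:,0],1); print("yaw",-np.arctan(p[0]))
W=onz(c,P,[(406,150),(425,5)],160); print("bar",W)   # approx axis of bar near end
E
sed -i 's/^CUT=.*/CUT=np.array([566.4,44.9,0.072])/' h.py
python3 - <<'E'
from h import *
print(shift(cw(-76,-112,75+71.1+2),Rdown(CUT[2])), shift(cw(-76,135,75+71.1+2),Rdown(CUT[2])))
E
```

```text
[[555.515  67.128 100.   ]
 [557.583  38.563 100.   ]
 [559.639   8.313 100.   ]
 [561.771 -23.94  100.   ]
 [563.236 -45.275 100.   ]]
yaw 0.06821521235403716
bar [[589.71  -21.872 160.   ]
 [583.908  61.41  160.   ]]
[48.182  3.181 -2.193  0.033 -0.069  0.087] [  48.48     3.326 -249.193    0.033   -0.069    0.087]
```

Request:
{"fn": "drive_tool", "kwargs": {
  "rows": [20,3.2,-1,0,0,0,20,40,3.2,-2,0,0,0,20,48,3.2,-2,0,0,0,20,48,3.2,-2,0,0,0,20]
}}

```text
clock: 5.58
eef_pos: [498.3, -73.0, 148.0]
tcp_rot: [-2.029, 1.568, 2.754]
contact_force: [0.0, -0.7, -2.4]
opening: 0.344
```

```bash
python3 - <<'E'
from h import *
im,st=grab("wrist","w5"); print(st["clock"],st["eef_pos"],st["opening"],st["contact_force"])
print(shift(cw(-76,0,148),Rdown(0.070)), shift(cw(-76,135,148),Rdown(0.07)))
E
```

```text
5.575 [498.276 -73.035 148.013] 0.3444907780368225 [ 0.049 -0.693 -2.362]
[   0.687   -0.148 -112.701    0.061   -0.064    0.088] [   0.837   -0.274 -247.701    0.061   -0.064    0.088]
```

View pics/w5.png

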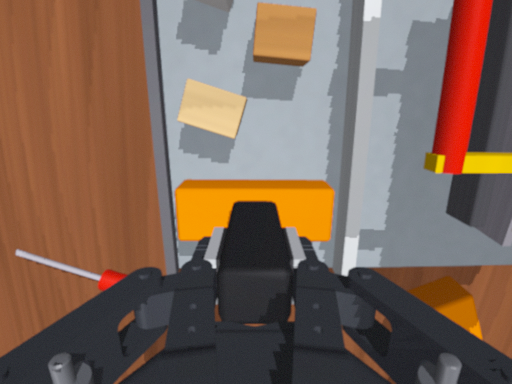

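The block sits level in the channel, clear of lip (x≈173) and fence (x≈345), with the light offcut ahead at (212,107). Starting the sweep.

Request:
{"fn": "drive_tool", "kwargs": {
  "rows": [0.5,0,-15,0,0,0,20,0.5,0,-30,0,0,0,20,0.5,0,-45,0,0,0,20,0.5,0,-60,0,0,0,20,0.5,0,-75,0,0,0,20,0.5,0,-90,0,0,0,20,0.5,0,-105,0,0,0,20,0.5,0,-120,0,0,0,20,0.5,0,-135,0,0,0,20,0.5,0,-150,0,0,0,20]
}}

```text
clock: 6.88
eef_pos: [488.0, 77.6, 148.2]
tcp_rot: [-2.181, 1.569, 2.602]
contact_force: [0.2, 0.5, -2.0]
opening: 0.342
```

```bash
python3 - <<'E'
from h import *
im,st=grab("wrist","w6"); print(st["clock"],st["eef_pos"],st["opening"],st["contact_force"])
a,_=grab("side","s6"); crop(a,150,90,350,290,"s6c",3)
print(shift(cw(-76,120,148),Rdown(0.070)), shift(cw(-76,135,148),Rdown(0.07)))
E
```

```text
6.875 [487.997  77.632 148.211] 0.3418591643881581 [ 0.165  0.468 -1.982]
[  0.332  -0.19  -81.271   0.126  -0.086   0.087] [  0.354  -0.187 -96.271   0.126  -0.086   0.087]
```

View pics/w6.png

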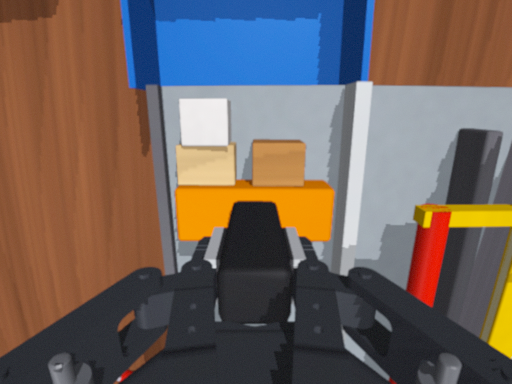

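View pics/s6c.png

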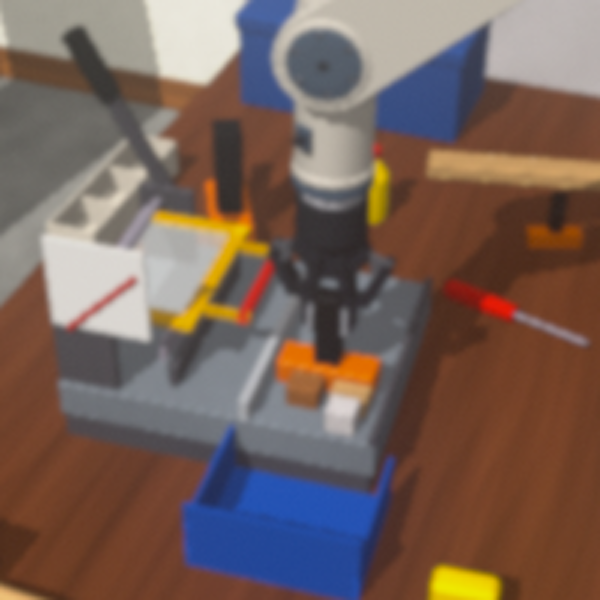

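All three offcuts sit squarely in front of the block: light (206,163), brown (278,163) and white (204,122). Continuing over the bed's end.

Request:
{"fn": "drive_tool", "kwargs": {
  "rows": [0,0,-12,0,0,0,20,0,0,-24,0,0,0,20,0,0,-36,0,0,0,20,0,0,-48,0,0,0,20,0,0,-58,0,0,0,20,0,0,-67,0,0,0,20,0,0,-75,0,0,0,20,0,0,-82,0,0,0,20,0,0,-88,0,0,0,20,0,0,-92,0,0,0,20]
}}

```text
clock: 8.22
eef_pos: [481.4, 170.1, 148.3]
tcp_rot: [-2.368, 1.569, 2.417]
contact_force: [0.7, -0.1, -1.7]
opening: 0.342
```

```bash
python3 - <<'E'
from h import *
im,st=grab("wrist","w7"); print(st["clock"],st["eef_pos"],st["opening"],st["contact_force"])
a,_=grab("side","s7"); crop(a,150,90,350,290,"s7c",3)
print(shift(cw(-76,135,148),Rdown(0.07)))
E
```

```text
8.225 [481.373 170.138 148.347] 0.3420118373514747 [ 0.697 -0.145 -1.745]
[ 0.334 -0.195 -3.976  0.141 -0.089  0.087]
```

View pics/w7.png

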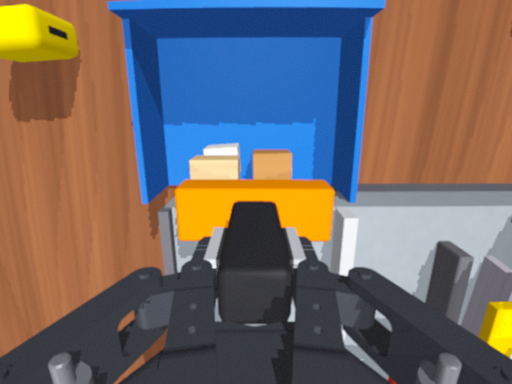

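View pics/s7c.png

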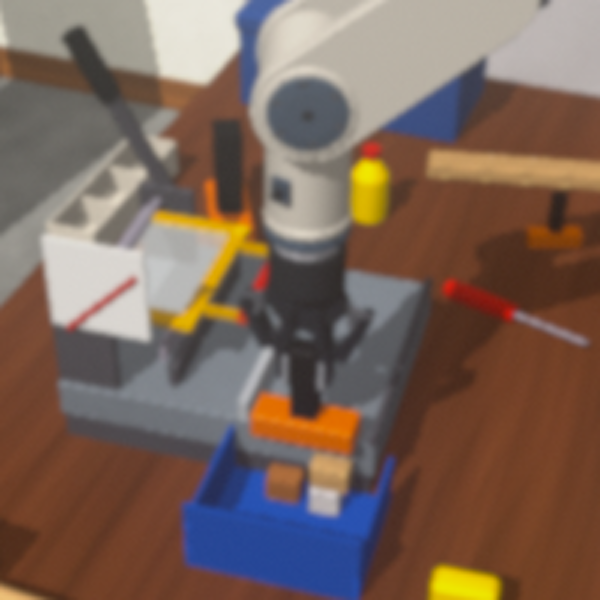

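```bash
python3 - <<'E'
from h import *
im=cv2.imread("pics/w7.png"); a=cv2.imread("pics/s7.png")
crop(im,150,120,350,220,"w7c",4); crop(a,205,220,290,300,"s7d",7)
E
```

```text
(no output)
```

View pics/w7c.png

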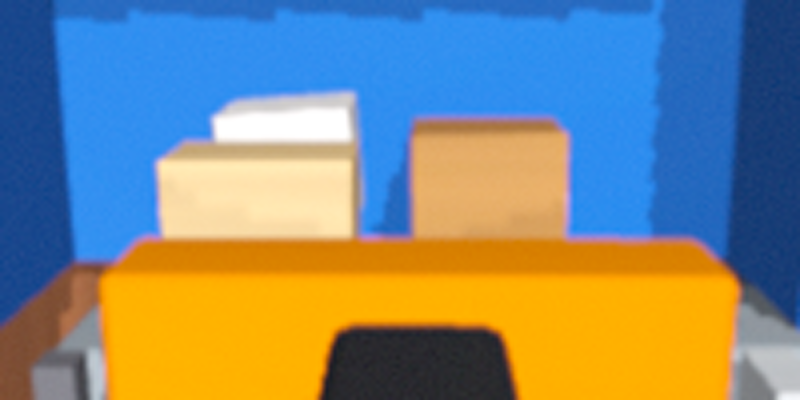

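View pics/s7d.png

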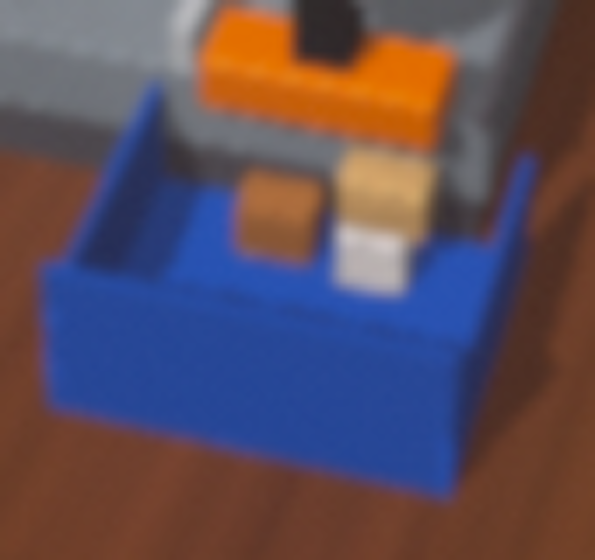

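```bash
python3 - <<'E'
from h import *
st=r.sense(); c,P=campose("wrist",st); sd,Pd=campose("side")
def toC(W):
    d=W[:2]-CUT[:2]; cc,s=np.cos(CUT[2]),np.sin(CUT[2]); return np.array([cc*d[0]+s*d[1],-s*d[0]+cc*d[1],W[2]])
w=lambda x,y:(150+x/4,120+y/4); s=lambda x,y:(205+x/7,220+y/7)
for n,a,b in(("light R",(357,157),(338,198)),("light L",(160,157),(432,205)),("brown R",(567,133),(238,208)),("brown L",(411,133),(318,222))):
    X,e=tri([(c,P,w(*a)),(sd,Pd,s(*b))]); print(n,toC(X),e)
E
```

```text
light R [-90.405 159.175  47.514] [np.float64(1.427855343625603), np.float64(1.427855343625463)]
light L [-132.763  159.704   54.766] [np.float64(2.545003420285631), np.float64(2.5450034202857568)]
brown R [-43.524 162.161  31.408] [np.float64(2.1857250969545503), np.float64(2.185725096954532)]
brown L [-80.271 161.643  31.919] [np.float64(3.029930007138533), np.float64(3.0299300071385433)]
```

```bash
python3 - <<'E'
from h import *
im=cv2.imread("pics/w1.png")
# use stored state of w1
st={"eef_pos":np.array([431.124,-317.774,289.776]),"tcp_rot":np.array([-2.945,1.569,1.845])}
c,P=campose("wrist",st)
print("glue cap",onz(c,P,[(373,221)],108),"glue body",onz(c,P,[(345,190)],20))
print("screwdriver",onz(c,P,[(122,43),(190,68),(260,90)],10), "large", onz(c,P,[(440,90),(462,185),(492,75)],30), "small",onz(c,P,[(206,200)],20))
print(shift((440,-330,73),Rdown(0.07)))
E
```

```text
glue cap [[ 582.895 -368.411  108.   ]] glue body [[ 572.363 -354.144   20.   ]]
screwdriver [[ 237.247 -172.007   10.   ]
 [ 331.9   -198.201   10.   ]
 [ 431.616 -220.129   10.   ]] large [[ 677.482 -200.115   30.   ]
 [ 745.428 -330.057   30.   ]
 [ 746.5   -173.552   30.   ]] small [[ 362.055 -386.389   20.   ]]
[ 74.674 -77.357 495.94    0.141  -0.089   0.087]
```

```bash
python3 - <<'E'
from h import *
print(shift((450,-310,238),Rdown(0.07)),shift((481,170,238),Rdown(0.07)))
E
```

```text
[-90.313 -66.186 476.459   0.141  -0.089   0.087] [-89.671  -0.513  -0.036   0.141  -0.089   0.087]
```

Request:
{"fn": "drive_tool", "kwargs": {
  "rows": [0,0,0,0,0,0,20,-30,0,0,0,0,0,20,-65,0,0,0,0,0,20,-90,-3,20,0,0,0,20,-90,-9,60,0,0,0,20,-90,-15,110,0,0,0,20,-90,-22,160,0,0,0,20,-90,-30,215,0,0,0,20,-90,-38,270,0,0,0,20,-90,-45,320,0,0,0,20]
}}

```text
clock: 9.57
eef_pos: [459.3, -154.5, 238.1]
tcp_rot: [-2.458, 1.569, 2.327]
contact_force: [0.0, 0.3, -2.5]
opening: 0.339
```

```bash
python3 - <<'E'
from h import *
st=r.sense(); print(st["clock"],st["eef_pos"],st["opening"],st["contact_force"])
a,_=grab("side","s8"); crop(a,150,90,350,290,"s8c",3)
print(shift((450,-310,120),Rdown(0.07)),shift((450,-310,71.5),Rdown(0.07)))
E
```

```text
9.575 [ 459.269 -154.486  238.078] 0.3394135688472131 [ 0.005  0.315 -2.514]
[118.588 -19.764 149.34    0.079   0.134   0.066] [167.088 -19.708 149.227   0.079   0.134   0.066]
```

View pics/s8c.png

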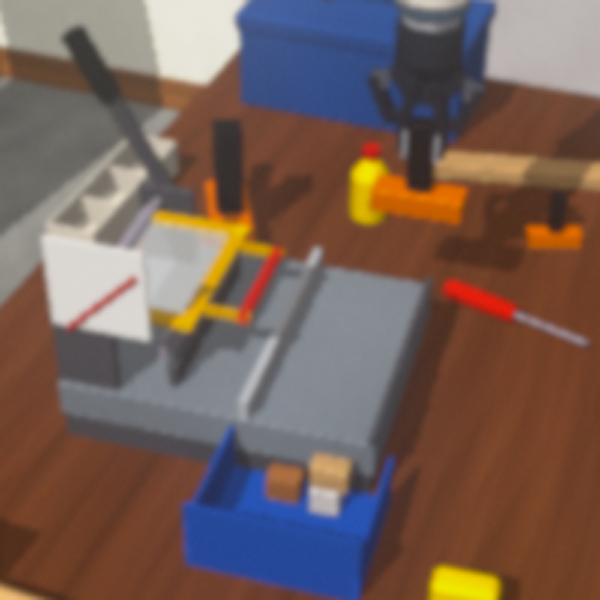

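The bed is clear and the offcuts lie in the tray (side crop: brown (284,482), light (330,470), white (323,497)). Now to set the block down.

Request:
{"fn": "drive_tool", "kwargs": {
  "rows": [0,-7,50,0,0,0,20,20,-13,100,0,0,0,20,50,-19,140,0,0,0,20,90,-19.7,149,0,0,0,20,130,-19.7,149,0,0,0,20,155,-19.7,149,0,0,0,20,162,-19.7,149,0,0,0,20,166,-19.7,149,0,0,0,20,166,-19.7,149,0,0,0,20]
}}

```text
clock: 10.75
eef_pos: [450.5, -310.1, 73.4]
tcp_rot: [-0.077, 1.568, -1.577]
contact_force: [-0.3, 0.0, -2.0]
opening: 0.341
```

```bash
python3 - <<'E'
from h import *
im,st=grab("wrist","w9"); print(st["clock"],st["eef_pos"],st["tcp_rot"],st["opening"],st["contact_force"])
E
```

```text
10.75 [ 450.487 -310.093   73.368] [-0.077  1.568 -1.577] 0.340555500454061 [-0.27   0.017 -1.967]
```

View pics/w9.png

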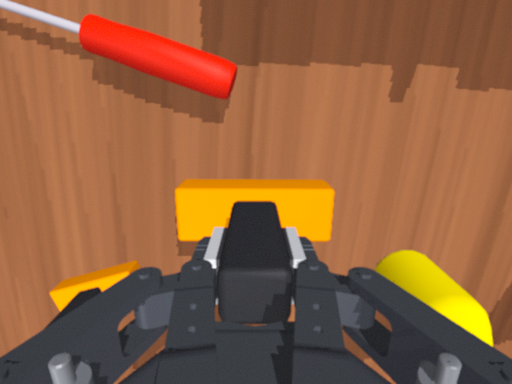

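Request:
{"fn": "drive_tool", "kwargs": {
  "rows": [1.2,0,0,0,0,0,20,2.2,0,0,0,0,0,20,2.2,0,0,0,0,0,20]
}}

```text
clock: 11.18
eef_pos: [450.6, -310.2, 71.5]
tcp_rot: [0.049, 1.567, -1.45]
contact_force: [0.5, -1.0, -2.2]
opening: 0.343
```

Request:
{"fn": "drive_tool", "kwargs": {
  "rows": [0.7,0,0,0,0,0,20,1.0,0,0,0,0,0,20]
}}

```text
clock: 11.42
eef_pos: [450.6, -310.3, 71.1]
tcp_rot: [0.057, 1.567, -1.442]
contact_force: [-3.9, 1.6, 8.7]
opening: 0.343
```

Request:
{"fn": "drive_tool", "kwargs": {
  "rows": [0,0,0,0,0,0,60,0,0,0,0,0,0,100,0,0,0,0,0,0,100,0,0,0,0,0,0,100,-20,0,0,0,0,0,100,-60,0,0,0,0,0,100,-115,0,0,0,0,0,100,-170,0,0,0,0,0,100,-170,0,0,0,0,0,100]
}}

```text
clock: 12.55
eef_pos: [452.7, -311.2, 245.7]
tcp_rot: [0.647, 1.56, -0.852]
contact_force: [0.8, -0.2, 0.3]
opening: 1.002
```

```bash
python3 - <<'E'
from h import *
im,st=grab("wrist","w10"); print(st["clock"],st["eef_pos"],st["tcp_rot"],st["opening"],st["contact_force"])
a,_=grab("side","s10"); crop(a,150,90,350,290,"s10c",3)
E
```

```text
12.55 [ 452.719 -311.165  245.657] [ 0.647  1.56  -0.852] 1.0021861054322014 [ 0.784 -0.177  0.338]
```

View pics/w10.png

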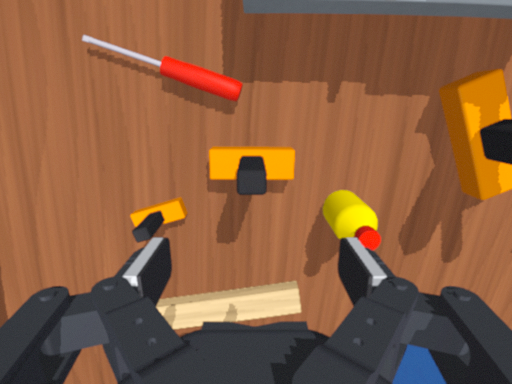

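View pics/s10c.png

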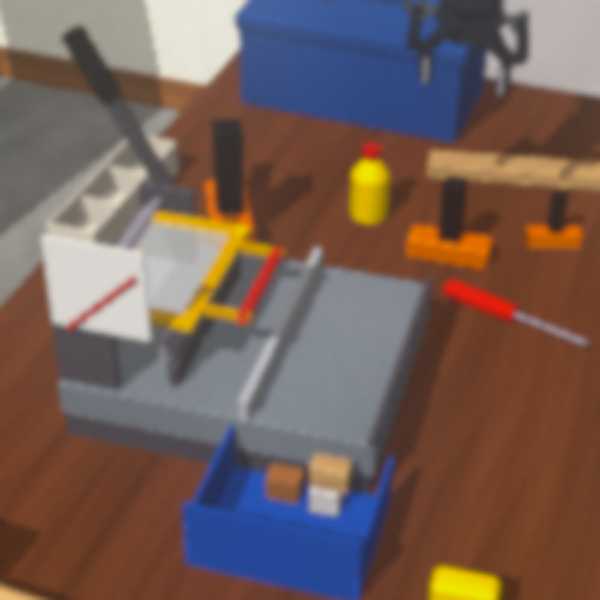

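The push block stands upright and released at (252,170) in the wrist picture, with the glue, screwdriver and batten undisturbed. Next is the guard bar: first a look from above it.

```bash
python3 - <<'E'
from h import *
print(shift(cw(15,-50,300),Rdown(0.07)))
E
```

```text
[ -59.875  156.021 -295.136    0.094    0.243   -0.051]
```

Request:
{"fn": "drive_tool", "kwargs": {
  "rows": [-30,0,-20,0,0,0,100,-60,20,-60,0,0,0,60,-60,45,-105,0,0,0,40,-60,75,-150,0,0,0,40,-60,105,-200,0,0,0,40,-60,130,-245,0,0,0,40,-60,150,-280,0,0,0,40,-60,156,-295,0,0,0,40,-60,156,-295,0,0.2,0,40]
}}

```text
clock: 13.78
eef_pos: [584.3, -3.6, 298.6]
tcp_rot: [-1.205, 1.569, -2.702]
contact_force: [0.3, -0.3, -0.2]
opening: 0.398
```

```bash
python3 - <<'E'
from h import *
im,st=grab("wrist","w11"); print(st["clock"],st["eef_pos"],st["tcp_rot"],st["opening"],st["contact_force"])
c,P=campose("wrist",st)
hsv=cv2.cvtColor(im,cv2.COLOR_BGR2HSV); m=cv2.inRange(hsv,(0,200,120),(5,255,255))|cv2.inRange(hsv,(175,200,120),(180,255,255))
for y in range(20,240,20):
    x=np.where(m[y,300-200:300+100])[0]+100
    if len(x): print(y,x.min(),x.max(),onz(c,P,[((x.min()+x.max())/2,y)],160))
E
```

```text
13.775 [584.318  -3.619 298.625] [-1.205  1.569 -2.702] 0.3975276449803565 [ 0.257 -0.275 -0.249]
80 249 260 [[577.233  93.143 160.   ]]
100 249 260 [[578.543  75.174 160.   ]]
120 249 260 [[579.896  56.614 160.   ]]
140 249 260 [[581.296  37.407 160.   ]]
160 250 260 [[583.25   17.533 160.   ]]
180 250 260 [[584.768  -3.145 160.   ]]
200 255 256 [[586.869 -24.623 160.   ]]
```

View pics/w11.png

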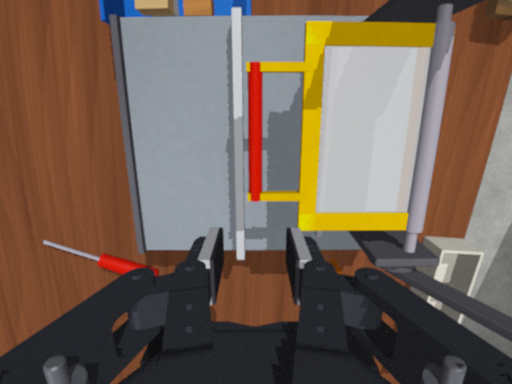

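The bar shows at x 249–260, rows 62–201, with its middle near world (581, 44), which agrees with the fit. The guard is shut and the offcuts show in the tray at the top edge.

```bash
python3 - <<'E'
from h import *
for z in(230,144): print(shift((581.1,43.5,z),Rdown(0.075)))
E
```

```text
[ 68.983   0.464 -48.183  -0.16    0.044   0.072]
[154.983   0.572 -48.25   -0.16    0.044   0.072]
```

Request:
{"fn": "drive_tool", "kwargs": {
  "rows": [0,0.5,-25,0,0,0,40,10,0.5,-48,0,0,0,40,45,0.5,-48.2,0,0,0,40,69,0.5,-48.2,0,0,0,40,69,0.5,-48.2,0,0,0,40]
}}

```text
clock: 14.45
eef_pos: [579.4, 41.9, 228.2]
tcp_rot: [-1.366, 1.565, -2.866]
contact_force: [-0.6, 0.9, 0.9]
opening: 0.4
```

```bash
python3 - <<'E'
from h import *
im,st=grab("wrist","w12"); print(st["clock"],st["eef_pos"],st["tcp_rot"],st["opening"],st["contact_force"])
print(shift((581.1,43.5,144),Rdown(0.075)))
a,_=grab("side","s12"); crop(a,170,90,330,230,"s12c",4)
E
```

```text
14.45 [579.45   41.89  228.246] [-1.366  1.565 -2.866] 0.3999265824849711 [-0.631  0.936  0.861]
[85.747  0.924 -1.406 -0.245  0.059  0.159]
```

View pics/w12.png

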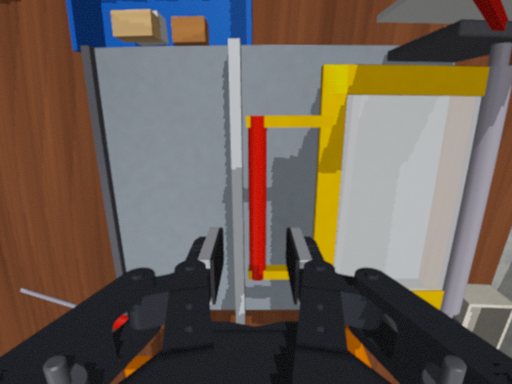

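View pics/s12c.png

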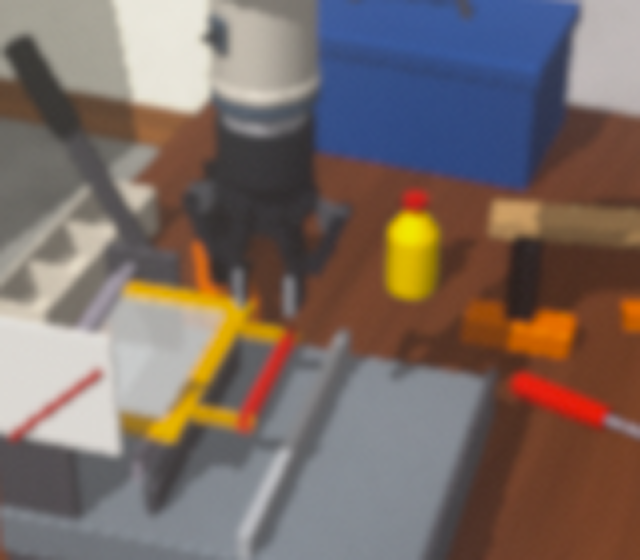

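Bar (x≈258) is centred between the fingers (x≈254). Descending and pinching it.

Request:
{"fn": "drive_tool", "kwargs": {
  "rows": [30,0.9,-1.4,0,0,0,40,60,0.9,-1.4,0,0,0,40,78,0.9,-1.4,0,0,0,40,85,0.9,-1.4,0,0,0,40,85,0.9,-1.4,0,0,0,40,85,0.9,-1.4,0,0,0,10,85,0.9,-1.4,0,0,0,8,85,0.9,-1.4,0,0,0,8,85,0.9,-1.4,0,0,0,8],
  "newtons": 40
}}

```text
clock: 15.68
eef_pos: [581.2, 43.7, 146.3]
tcp_rot: [-1.148, 1.568, -2.647]
contact_force: [-5.7, -0.1, 2.5]
opening: 0.143
```

```bash
python3 - <<'E'
from h import *
im,st=grab("wrist","w13"); print(st["clock"],st["eef_pos"],st["tcp_rot"],st["opening"],st["contact_force"],st["qpos"])
p0=st["eef_pos"]; u=np.array([np.cos(.07),np.sin(.07),0])
for th in(10,20,30,40,45,46):
    t=np.radians(th); print(th,shift(p0+170*(1-np.cos(t))*u+[0,0,170*np.sin(t)],Rdown(.072)))
E
```

```text
15.675 [581.157  43.676 146.261] [-1.148  1.568 -2.647] 0.14312964526237834 [-5.68  -0.131  2.498] [ 0.073  0.384  1.799 -0.001  0.961  0.003]
10 [-29.52    2.558   0.042  -0.054   0.061   0.137]
20 [-58.162  10.159   0.081  -0.054   0.061   0.137]
30 [-85.048  22.618   0.123  -0.054   0.061   0.137]
40 [-109.363   39.556    0.167   -0.054    0.061    0.137]
45 [-120.321   49.549    0.189   -0.054    0.061    0.137]
46 [-122.405   51.661    0.193   -0.054    0.061    0.137]
```

View pics/w13.png

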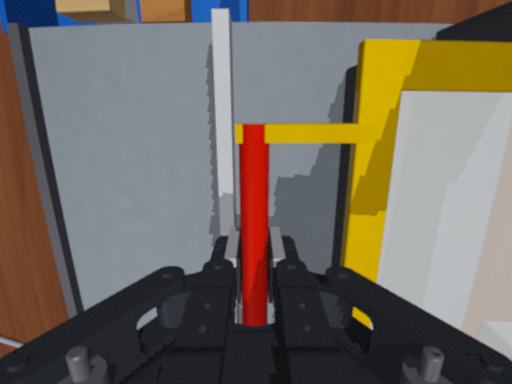

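The fingers hold the bar at (255,280), opening 12 mm. Lifting along the arc.

Request:
{"fn": "drive_tool", "kwargs": {
  "rows": [-14.8,0.7,0,0,0,0,8,-29.5,2.6,0,0,0,0,8,-44,5.8,0,0,0,0,8,-58.2,10.2,0,0,0,0,8,-71.9,15.9,0,0,0,0,8,-85,22.7,0,0,0,0,8,-97.5,30.8,0,0,0,0,8,-109.3,39.7,0,0,0,0,8,-120.2,49.7,0,0,0,0,8,-120.2,49.7,0,0,0,0,8]
}}

```text
clock: 16.98
eef_pos: [627.9, 47.3, 269.3]
tcp_rot: [-1.467, 1.562, -2.967]
contact_force: [-23.6, -1.8, 16.3]
opening: 0.149
```

```bash
python3 - <<'E'
from h import *
im,st=grab("wrist","w14"); print(st["clock"],st["eef_pos"],st["tcp_rot"],st["opening"],st["contact_force"],st["qvel"])
a,_=grab("side","s14"); crop(a,150,90,310,220,"s14c",4)
b,_=grab("scene","sc14"); crop(b,170,110,330,250,"sc14c",4)
E
```

```text
16.975 [627.934  47.251 269.312] [-1.467  1.562 -2.967] 0.14857845145865253 [-23.57   -1.793  16.314] [ 0.002 -0.004  0.024  0.001 -0.011 -0.   ]
```

View pics/w14.png

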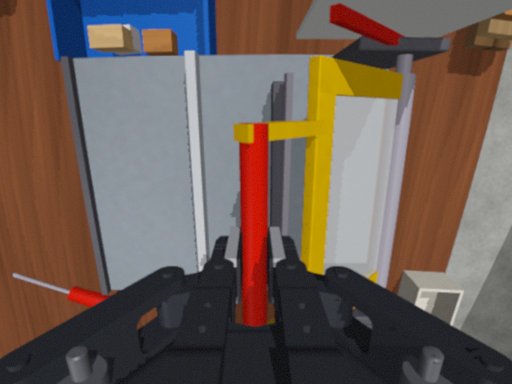

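View pics/s14c.png

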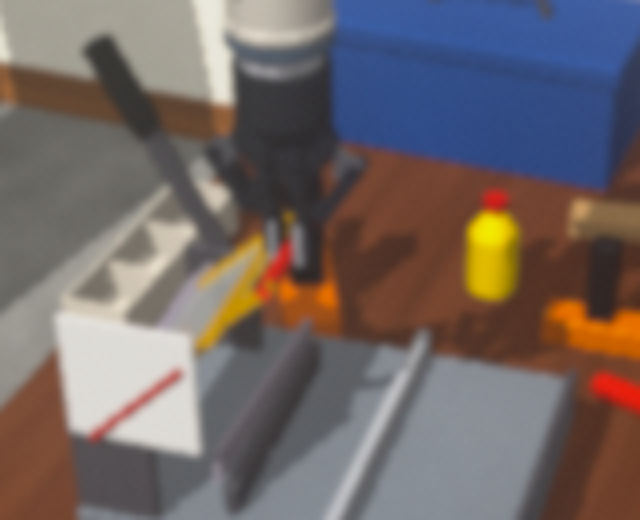

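View pics/sc14c.png

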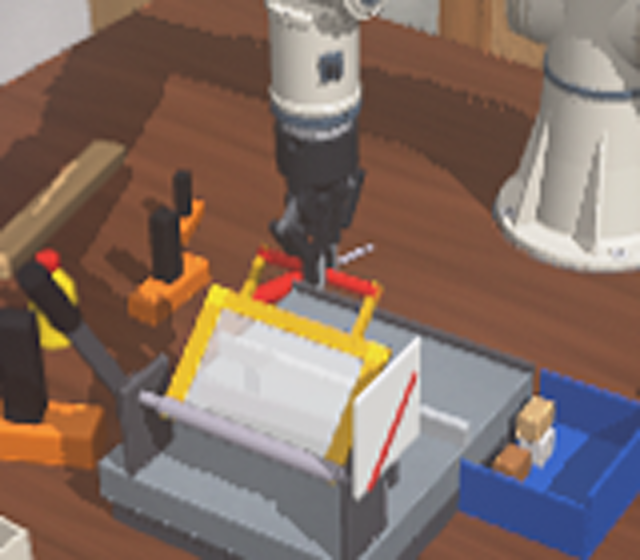

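Request:
{"fn": "drive_tool", "kwargs": {
  "rows": [0,0,0,0,0,0,8,0,0,0,0,0,0,8]
}}

```text
clock: 17.38
eef_pos: [627.6, 47.2, 269.4]
tcp_rot: [-1.464, 1.562, -2.964]
contact_force: [-2.0, -1.3, -1.9]
opening: 0.144
```

```bash
python3 - <<'E'
from h import *
st=r.sense(); print(st["clock"],st["eef_pos"],st["tcp_rot"],st["opening"],st["contact_force"],st["qvel"])
a,_=grab("side","s15"); crop(a,190,130,240,180,"s15c",12)
b,_=grab("scene","sc15"); crop(b,195,160,290,240,"sc15c",8)
E
```

```text
17.375 [627.611  47.248 269.42 ] [-1.464  1.562 -2.964] 0.14413060777772116 [-2.006 -1.305 -1.916] [-0.001  0.005  0.004  0.002  0.005 -0.002]
```

View pics/s15c.png

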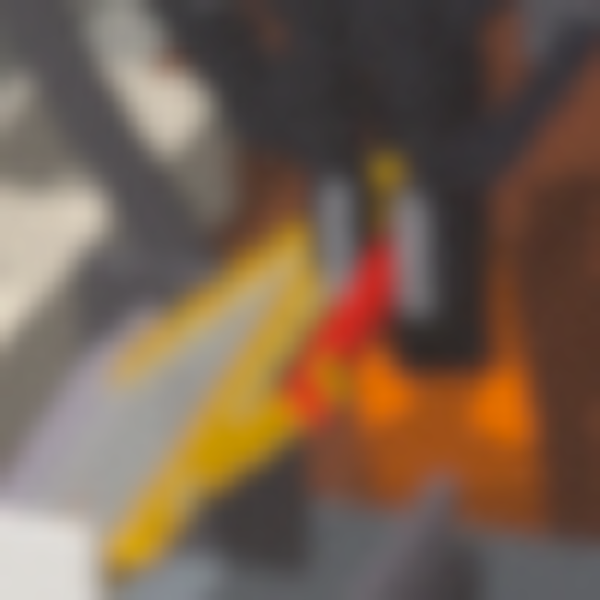

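View pics/sc15c.png

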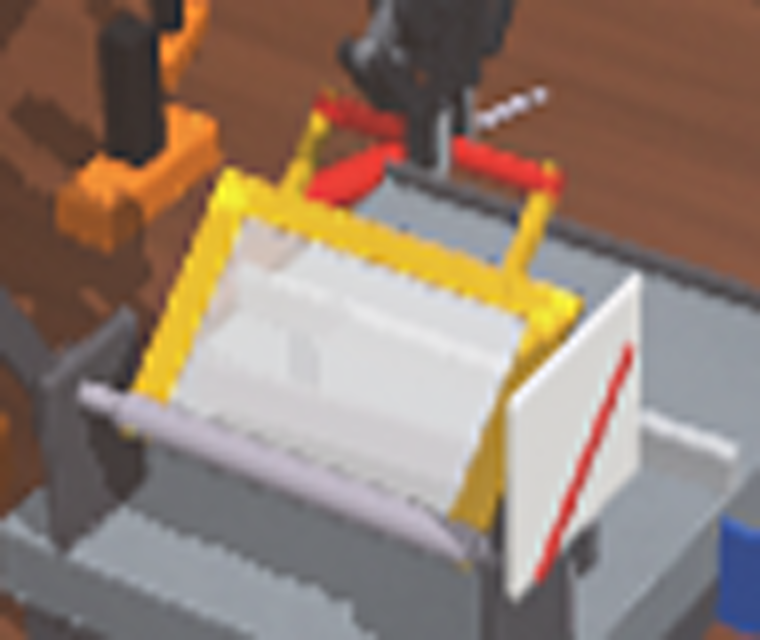

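```bash
python3 - <<'E'
from h import *
sd,Pd=campose("side"); sc,Ps=campose("scene")
def toC(W):
    d=W[:2]-CUT[:2]; cc,s=np.cos(.07),np.sin(.07); return np.array([cc*d[0]+s*d[1],-s*d[0]+cc*d[1],W[2]])
X,e=tri([(sd,Pd,(190+308/12,130+400/12)),(sc,Ps,(195+555/8,160+181/8))]); q=toC(X); print(q,e,np.degrees(np.arctan2(q[2]-160,185-q[0])),np.hypot(q[2]-160,185-q[0]))
for th in(38,42,45,48,52):
    t=np.radians(th); W=[cw(185-170*np.cos(t),y,160+170*np.sin(t)) for y in(-64,64)]
    print(th,proj(sd,Pd,W).round(1).tolist(),proj(sc,Ps,W).round(1).tolist())
print("obs side",190+308/12,130+400/12,"scene -y",195+323/8,160+102/8,"+y",195+555/8,160+181/8)
E
```

```text
[ 58.23   62.921 276.945] [np.float64(0.23248427348765496), np.float64(0.23248427348779355)] 42.69144165568275 172.47268884653062
38 [[231.0, 146.5], [218.0, 167.2]] [[237.3, 174.5], [265.7, 184.5]]
42 [[228.8, 143.8], [215.5, 164.3]] [[236.2, 173.5], [264.6, 183.5]]
45 [[226.9, 141.8], [213.5, 162.2]] [[235.2, 172.9], [263.8, 182.9]]
48 [[225.0, 139.9], [211.5, 160.2]] [[234.2, 172.3], [262.9, 182.4]]
52 [[222.3, 137.4], [208.5, 157.6]] [[232.8, 171.8], [261.6, 181.9]]
obs side 215.66666666666666 163.33333333333334 scene -y 235.375 172.75 +y 264.375 182.625
```

Two readings disagree slightly: the image gives 42.7° and the finger travel about 45°. I'll nudge the guard up by about 1° and let it settle.

Request:
{"fn": "drive_tool", "kwargs": {
  "rows": [-1.5,1.5,0,0,0,0,8,-3,2.8,0,0,0,0,8,-3,2.8,0,0,0,0,8,-3,2.8,0,0,0,0,8]
}}

```text
clock: 17.98
eef_pos: [629.9, 47.4, 271.9]
tcp_rot: [-1.482, 1.561, -2.982]
contact_force: [-2.6, 0.2, -2.8]
opening: 0.143
```

```bash
python3 - <<'E'
from h import *
im,st=grab("wrist","w16"); print(st["clock"],st["eef_pos"],st["tcp_rot"],st["opening"],st["contact_force"],st["qvel"])
a,_=grab("side","s16"); crop(a,150,90,350,290,"s16c",3); crop(a,190,130,240,180,"s16d",12)
b,_=grab("scene","sc16"); crop(b,140,110,350,270,"sc16c",3.5)
E
```

```text
17.975 [629.942  47.406 271.901] [-1.482  1.561 -2.982] 0.14303805106870346 [-2.555  0.217 -2.849] [-0.001 -0.001  0.001 -0.001 -0.002  0.002]
```

View pics/s16c.png

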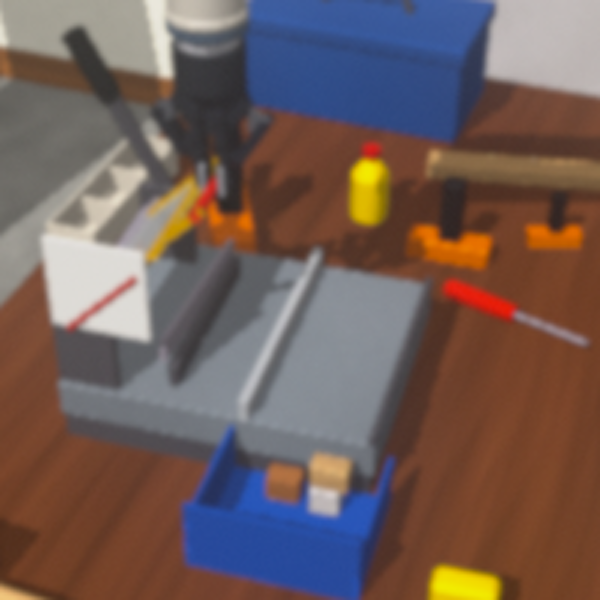

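View pics/s16d.png

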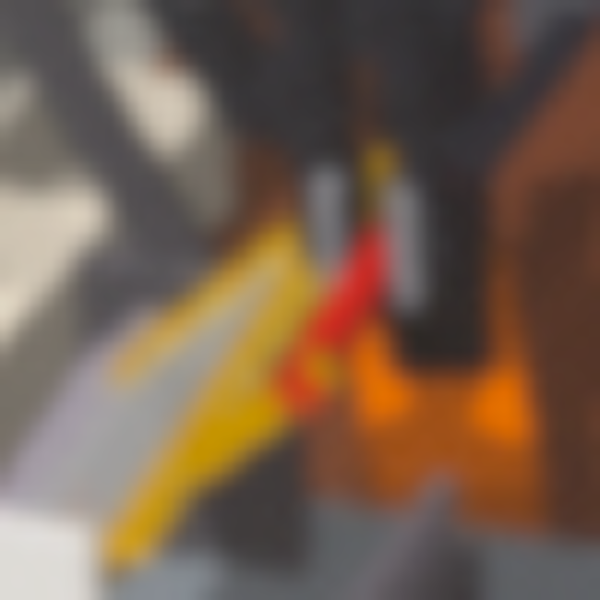

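View pics/sc16c.png

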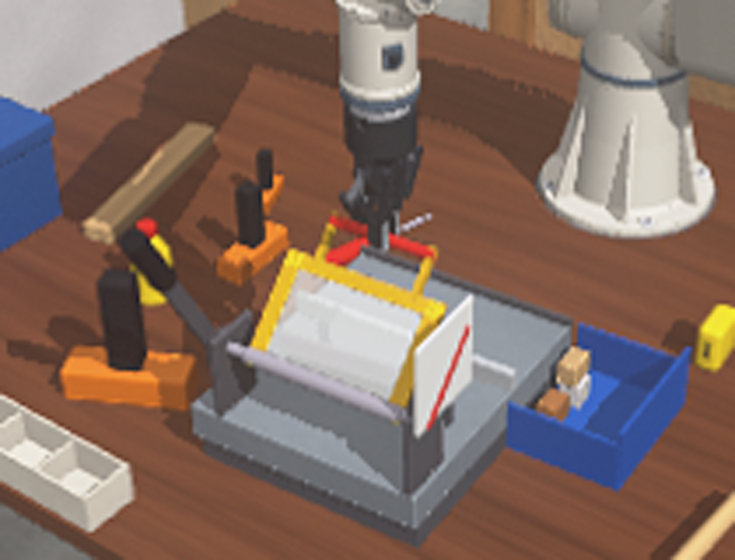

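View pics/w16.png

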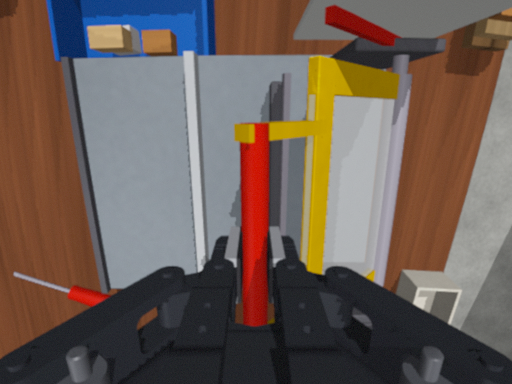

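```bash
python3 - <<'E'
from h import *
sd,Pd=campose("side"); sc,Ps=campose("scene")
def toC(W):
    d=W[:2]-CUT[:2]; cc,s=np.cos(.07),np.sin(.07); return np.array([cc*d[0]+s*d[1],-s*d[0]+cc*d[1],W[2]])
S=lambda x,y:(140+x/3.5,110+y/3.5); D=lambda x,y:(150+x/3,90+y/3)
for n,a,b in(("light mid",(574,367),(330,473)),("brown mid",(554,404),(284,482)),("white +y face",(574,393),(323,500))):
    X,e=tri([(sc,Ps,S(*a)),(sd,Pd,D(*b))]); print(n,toC(X),e)
X,e=tri([(sd,Pd,(190+298/12,130+392/12)),(sc,Ps,S(434,254))]); q=toC(X); print("bar end",q,e,np.degrees(np.arctan2(q[2]-160,185-q[0])))
st=r.sense(); c,P=campose("wrist",st)
X,e=tri([(sc,Ps,S(574,367)),(c,P,(114,40))]); print("light w",toC(X),e)
E
```

```text
light mid [-111.372  151.895   47.687] [np.float64(1.5735377752531436), np.float64(1.5735377752531268)]
brown mid [-62.376 153.479  24.087] [np.float64(0.1204996779323594), np.float64(0.12049967793241075)]
white +y face [-106.319  157.081   12.476] [np.float64(0.69236908168994), np.float64(0.6923690816898582)]
bar end [ 60.887  62.891 278.799] [np.float64(0.1886693412353943), np.float64(0.18866934123526946)] 43.74672396080033
light w [-109.786  151.634   45.496] [np.float64(2.161365165012585), np.float64(2.161365165012481)]
```

All checks hold, so I'm handing in.

```bash
python3 - <<'E'
from rig import r, sign_off
print(r.sense()["contact_force"], r.sense()["opening"]); print(sign_off())
E
```

```text
[-3.16117243 -1.15814126 -3.68073081] 0.14470243810067177
the job is handed in; nothing more can be done
None
```

The job is handed in at about 18 s on the robot's clock; no verdict was reported. I gripped the middle push block by its handle and swept all three offcuts off the bed into the tray. I then stood the block upright on free bench near where it started and let go. Last, I pinched the guard's bar from above and lifted it to about 45°, where the gripper still holds it.

What the last checks showed:
- **Offcuts:** all three are in the tray at cutter y of about 152–157 mm. The light one lies on top of the white one with its underside at about 34 mm, well below the 70 mm limit.
- **Push block:** it stands upright and released, checked by eye in the pictures.
- **Other things:** the glue, screwdriver, tape, batten and both look-alike blocks looked undisturbed. I did not check the clamp and mallet again at the end, but the arm never went near them.
- **Guard:** the arm is at rest, the bar is gripped (about 12 mm opening) and nothing else touches the guard. The force at the wrist is about 5 N.

- **Disagreement:** before a final nudge of about 1°, the pictures gave 42.7° and the finger travel about 45°. After the nudge the pictures give 43.7°. Both are inside the ±6° limit.
- **Force during the lift:** it briefly reached about 29 N because my arc did not quite match the guard's. It dropped away once I re-commanded the measured pose.

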